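# Turn the counter menu to its last page

### The arm

A 7-joint arm with a two-finger parallel gripper is mounted at the origin on a cart in front of the work surface, level with it; the furniture and walls round the work are solid. World frame = base frame: x ahead of the robot, y to its left, z up, the work surface at z = 0. Lengths are in m, angles in rad, forces in N, time in s.
With the tool pointing down it reaches from about 0.4 to 0.85 m from the base axis. Payload 10.4 kg.
Tool frame: the origin (TCP) lies on the centre line of the jaws, within the pads' length; the fingertips stand 17 mm ahead of it and the grasp point (between the pads) lies 2 mm behind it; z points along the fingers, y is the line along which they close (so a half turn about z gives the same grasp; the last joint's range is limited). The gripper opens to 85 mm and grips with 20 to 120 N. Pads are 22 mm wide; open, the fingers measure 114 mm over their backs; the gripper's body (76 mm by 85 mm) begins 54 mm behind the grasp point. The pads swing forward as they close: fully open they stand 13 mm farther back than shut.
Start: joints at [1.09, 0.332, -0.065, 1.46, 0.022, 1.35, -0.088], TCP at [0.276, -0.561, 0.248] pointing down, gripper open.
Joint ranges: [-2.6, 2.6], [-0.5, 2.12], [-1.47, 1.34], [0.16, 2.42], [-1.27, 4.41], [0.06, 2.06], [-2.6, 2.6]. Speed limits (rad/s): [2.22, 2.22, 2.79, 2.79, 3.14, 3.14, 3.14].

### API

Orientations are given as a unit quaternion [x, y, z, w].
In Python, from workcell import sensors, imaging, order, spotter gives the robot as it stands. The module is installed in compiled form; this text tells all that it offers.
- The arm moves only by the shell command python3 -m inch 'ROWS' [FORCE]. ROWS is JSON, a list that holds one entry, the list of rows, each a list of 7 numbers: the shift along the tool's x, y, z in m, then the turn, a rotation vector about the tool's x, y, z in rad, then the closure, from -1 (fully open) to 1 (shut). In form: [[[x, y, z, ax, ay, az, hand], ...]]. A call has 1 to 10 rows; each row is the pose to reach, as a shift and turn from the pose commanded when the call began, along the tool's axes at that moment; what a row does not reach only later rows make up. A row lasts 1/10 s, in which the tool goes at most 50 mm and 8.59 degrees, less where a joint would pass 70% of its speed; a pose out of reach is approached as far as the arm can. A call with a gripper value outside its range is refused whole. The fingers move at their own pace and stop on an object; FORCE is the grip in N (left out, the last holds). Time passes only in rows, so rows that repeat a pose let the fingers close. It gives the time, the measured TCP pose, the force, the opening and the grip force at its end, in the units of the state.
- sensors.get_obs(): the state, without advancing time (a new reading comes with each control period).
- imaging.camera(name): name is "scene" or "top" or "wrist"; returns the picture (400x640x3 uint8, blue, green, red); there is no depth.
- imaging.calibration(name): a dict with "mtx" (3x3 intrinsics, pixels), "R" (3x3) and "t" (3): a world point X has camera coordinates R X + t; the wrist camera has in their place "tool_from_camera" (4x4, takes a point from camera to tool coordinates, whose origin is the TCP and whose axes are the flange's). Camera axes: x right, y down, z forward; pixel columns grow to the right and rows downward; lengths in m; the calibration is good to about 2 mm. A picture is of the moment at which its call begins: read the wrist's pose just before it. calibration takes no time and is no camera call.
- order.hand_in(): hands the job in; it is judged then, once.
Trained networks look in the newest picture that a camera, given by its name, has taken for a name from the list of things; names that differ only in an ending like _2 or _b are one class to them, and where a whole thing is asked for, a point or a joint stands for the part that bears it (a point fixed in the world has none). Each returns a list of dicts, best first, with "conf" (0 to 1); they miss things now and then, are a little off and sometimes report something else, mostly with a low value. They report only what shows in the picture. A call takes as long as a camera call.
- spotter.look_for(label, camera): "pixel" ([column, row] in pixels, amid what is visible of it).
The state is a dict: "clock": time; "joint_pos": joint angles; "joint_velocities": joint speeds; "tau": joint torques, N m; "position": TCP position; "ee_rot": TCP orientation; "ft_force": force on the tool from outside, world axes, zero at the start; "torque": the same for the moment, N m; "grip_width": opening from 0.0 (shut) to 1.0 (fully open); "grasp_force": force on a finger pad.
Only numpy, scipy, OpenCV 4.12 (cv2) and the standard library are available. Lean on these libraries where they do the work, as an engineer would, in place of code of your own. Each camera call takes 0.05 s, during which the arm holds its last target. There are 200 camera calls.

### The job

Open the flip menu on the counter at its last page: turn the top and the middle panel over the spine until both lie flat on the left side of the stand, and leave the bottom panel lying on the right. Do it only by pushing with the fingertips or the outside of the fingers, for example from below an index tab: never pinch a panel, and do not raise the bottom panel, shift or tip the stand, or disturb the tub, the salt shaker and the marker beside it.

Things in the scene. Friction and masses are not known exactly. Their poses are not given: they have to be found in the camera images.
- stand: Flip menu: a loose dark wooden plinth (190 x 206 mm, top 32 mm above the counter, 2.5 kg, rubber feet) with a steel spine rod and three hinged white panels. Origin on the counter under its middle. x axis: along the spine (away from the robot at yaw 0); y: towards the side where the turned panels shall lie (left). The panels start on the -y side (right).
- spine (a point): Middle of the spine rod (along the stand's x axis), 48 mm above the counter; all panels turn about it. Each panel is a rigid plate 200 mm along the spine, from 14 to 150 mm from the rod, 4 mm thick, 0.11 kg. The rod's end brackets, at x = +-97 mm, reach 60 mm above the counter.
- panel_top (a joint): Angle of the top panel about the spine: 0 = flat on the right, 1.57 = upright, 3.14 = flat on the left. Starts ajar at 0.1 to 0.35. The hinges are stiff: a panel stays at any angle where it is left and must be pushed all the way down (0.11 N m of friction; 1 to 3 N at the edge moves one or two panels). Its mid-plane is 54 mm above the counter when flat on the right, 42 mm on the left.
- panel_mid (a joint): Angle of the middle panel, same sense (starts at 0 to 0.08); mid-plane 48 mm above the counter on either side. Panels are solid to each other: pushing a lower one up carries those above it along, and on the left, pressing on the uppermost one presses down those under it.
- panel_low (a joint): Angle of the bottom panel, same sense (starts at 0 and must stay down); mid-plane 42 mm above the counter on the right.
- top_tab (a point): Middle of the top panel's index tab, near the robot's end of the outer edge (x = -66 mm in the stand's frame): a steel lip 46 mm wide, 3 mm thick, turned up by 40 degrees, from 151 to 170 mm from the rod, rising 15 mm above its panel. Below the tabs and the outer 45 mm of the stack is free space, 40 mm or more down to the counter.
- mid_tab (a point): Middle of the index tab of the middle panel, same form, half-way along the edge (x = 0 in the stand's frame). At the start the middle of its lip is about 55 mm above the counter. The bottom panel's edge (150 mm from the rod) lies under the middle panel but not under this lip, so that the lip can be pushed up without it.
- low_tab (a point): Middle of the index tab of the bottom panel, same form, at the far end of the edge (x = +66 mm).
- top_face: Upper skin (2 mm, with the upper half of the tab) of the top panel; origin on the spine rod, axes as the stand's when the panel lies on the right. Skins are listed only to tell a pinch (force on both sides) from a push.
- top_back: Lower skin of the top panel, same origin.
- mid_face: Upper skin of the middle panel, same origin.
- mid_back: Lower skin of the middle panel, same origin; this is the side to push on from below.
- tub: Bystander: a round yoghurt tub, 72 mm across and 71 mm high, left of the menu's far end; origin under its middle.
- salt: Bystander: a glass shaker with a grey cap, 44 mm across and 90 mm high, left of the menu; origin under its middle.
- marker: Bystander: a marker pen, 135 mm long and 17 mm thick, lying on the counter left of the menu's near end; origin under its middle.

How it is judged:
By the outcome, as a careful person would: the job done as asked, in the order asked, and still so for the second after the job is handed in, with the robot touching nothing.
It also fails if it takes over 45 s, if anything falls off the work surface, if the arm or the gripper's body presses on something with over 40 N, if the wrist force passes 120 N, or if a joint passes its speed limit or range.

## Working session

There is one attempt and no reset: what is moved stays moved. The work goes in short steps, Python scripts to look and compute and a shell command to move; the robot and the scene stay as the last step left them, time stands still between calls to the robot, and variables do not carry over. Pictures are saved under pics/ and viewed, at most 10 in all, crops included, and the job is handed in when it is done.

```bash
mkdir -p pics
cat > h.py <<'E'
import numpy as np, cv2
from workcell import sensors, imaging, order, spotter
def ray(cam,px):
    c=imaging.calibration(cam); d=np.linalg.inv(np.array(c["mtx"]))@[px[0],px[1],1]
    R=np.array(c["R"]); t=np.array(c["t"]); return -R.T@t, R.T@d
def onz(cam,px,z):
    o,d=ray(cam,px); return o+d*(z-o[2])/d[2]
E
python3 - <<'E'
from h import *
o=sensors.get_obs(); print(o["clock"],o["position"],o["ee_rot"],o["grip_width"],o["ft_force"])
a=imaging.camera("scene"); b=imaging.camera("top")
cv2.imwrite("pics/s.png",a); cv2.imwrite("pics/t.png",b)
for l,z in [("stand",.03),("top_tab",.075),("mid_tab",.055),("low_tab",.05),("tub",.05),("salt",.07),("marker",.01)]:
  for c in("top","scene"):
    for r in spotter.look_for(l,c)[:2]: print(l,c,np.round(r["pixel"]),round(r["conf"],2),np.round(onz(c,r["pixel"],z),3))
E
```

```text
0.0 [ 0.27606567 -0.56032758  0.24752188] [ 9.73916235e-01  2.26906705e-01 -2.12060295e-04 -6.85221913e-04] 1.0014750865161908 [-0.46647484  0.02592904  0.32329617]
stand top [345. 199.] 0.75 [ 0.532 -0.029  0.03 ]
stand scene [343. 194.] 0.68 [ 0.524 -0.033  0.03 ]
top_tab top [365. 198.] 0.88 [ 0.527 -0.078  0.075]
top_tab top [392. 185.] 0.6 [ 0.565 -0.15   0.075]
top_tab scene [354. 173.] 0.59 [ 0.533 -0.083  0.075]
mid_tab top [392. 185.] 0.74 [ 0.569 -0.151  0.055]
mid_tab scene [351. 197.] 0.79 [ 0.48  -0.018  0.055]
mid_tab scene [225. 274.] 0.53 [0.49  0.37  0.055]
low_tab top [383. 166.] 0.55 [ 0.619 -0.128  0.05 ]
low_tab scene [344. 196.] 0.59 [ 0.501 -0.013  0.05 ]
tub top [208. 169.] 0.96 [0.6   0.341 0.05 ]
tub scene [216. 241.] 0.79 [0.595 0.33  0.05 ]
tub scene [354. 174.] 0.36 [ 0.55  -0.106  0.05 ]
salt top [197. 203.] 0.59 [0.505 0.359 0.07 ]
salt top [346. 199.] 0.52 [ 0.525 -0.03   0.07 ]
salt scene [227. 271.] 0.84 [0.481 0.369 0.07 ]
salt scene [352. 175.] 0.36 [ 0.532 -0.079  0.07 ]
marker top [217. 234.] 0.53 [0.43  0.314 0.01 ]
marker scene [265. 292.] 0.95 [0.422 0.319 0.01 ]
```

View pics/s.png

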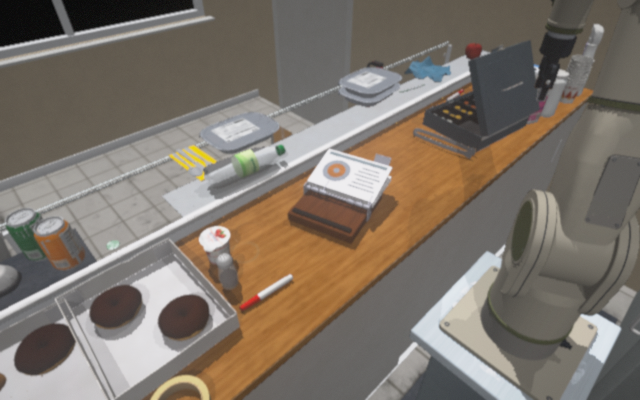

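View pics/t.png

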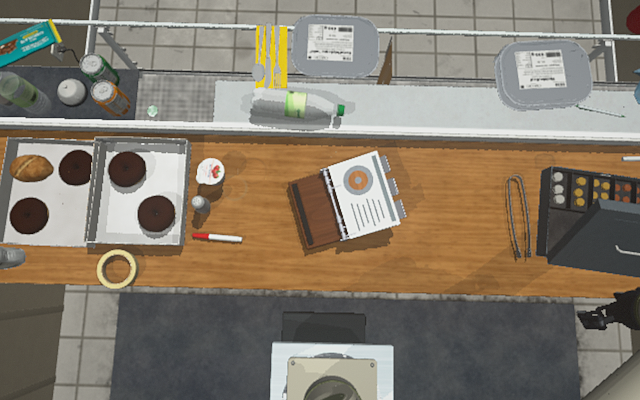

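The menu is at about columns 290–405 and rows 150–250 in the top picture. It is slightly turned, with its tabs on the right at about (393,160), (397,185) and (402,210). The bystanders are on the left at columns 190–242. I'll zoom in to get the yaw.

Run:
```python
from h import *
b=cv2.imread("pics/t.png")[140:260,280:420]
cv2.imwrite("pics/t2.png",cv2.resize(b,None,fx=5,fy=5,interpolation=cv2.INTER_CUBIC))
```

```text
(no output)
```

View pics/t2.png

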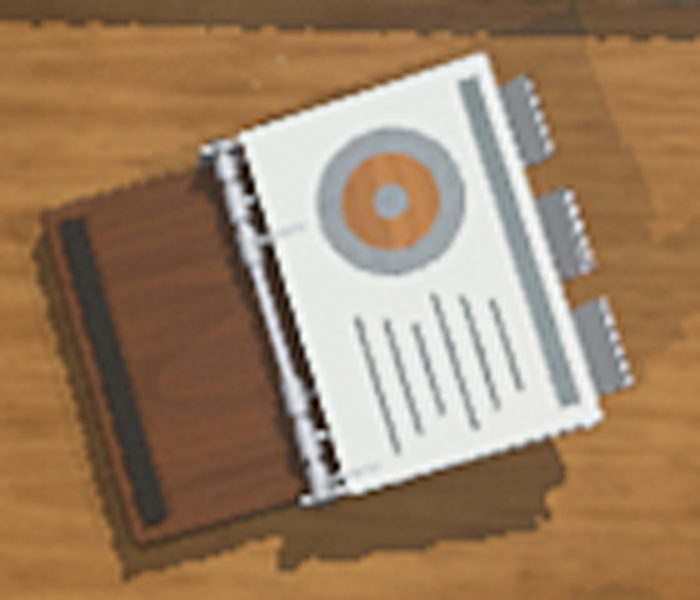

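The spine runs from crop (222,148) to (320,495). The tabs are at (528,120) for low, (570,232) for mid and (608,345) for top. Next I work out the stand pose and the first tool pose.

```bash
cat >> h.py <<'E'
from scipy.spatial.transform import Rotation as Ro
T=lambda u,v:(280+u/5,140+v/5)
a=onz("top",T(320,495),.056)[:2] if 1 else 0
b=onz("top",T(222,148),.056)[:2]
C=(a+b)/2; psi=np.arctan2(*(b-a)[::-1])
XS=np.array([np.cos(psi),np.sin(psi),0]); YS=np.array([-np.sin(psi),np.cos(psi),0]); ZZ=np.array([0,0,1.])
def stand(p): d=np.array([p[0]-C[0],p[1]-C[1],0]); return d@XS,d@YS,p[2]
# tool pose with the tip corner (leading +y side, half thickness h) at stand x,y,z with tilt th(deg)
def pose(x,y,z,th,h=.0145):
    t=np.radians(th); tz=np.sin(t)*YS-np.cos(t)*ZZ; ty=-np.cos(t)*YS-np.sin(t)*ZZ
    R=np.c_[XS,ty,tz]; tip=np.r_[C,0]+x*XS+y*YS+z*ZZ
    return tip+h*ty-.017*tz, R
def row(p,R,o=None):
    o=o or sensors.get_obs(); R0=Ro.from_quat(o["ee_rot"])
    return np.round(np.r_[R0.inv().apply(p-np.array(o["position"])),(R0.inv()*Ro.from_matrix(R)).as_rotvec()],3).tolist()
def corner(h=.0145):
    o=sensors.get_obs(); R=Ro.from_quat(o["ee_rot"]).as_matrix()
    return np.round(stand(np.array(o["position"])+.017*R[:,2]-h*R[:,1]),4)
E
python3 - <<'E'
from h import *
print(C,np.degrees(psi),np.linalg.norm(b-a))
for n,u,z in(("low",T(528,120),.049),("mid",T(570,232),.055),("top",T(608,345),.085)): print(n,np.round(stand(onz("top",u,z)),4))
for w in [(0,-.22,.15,0),(0,-.22,.15,45),(0,-.2,.04,45)]: print(w,pose(*w)[0],row(*pose(*w)))
E
```

```text
[0.51328925 0.00147662] 16.56775085857995 0.19218716049466034
low [ 0.0695 -0.1644  0.049 ]
mid [ 0.0037 -0.1671  0.055 ]
top [-0.0623 -0.1619  0.085 ]
(0, -0.22, 0.15, 0) [ 0.58015668 -0.22328769  0.167     ] [0.422, -0.168, 0.081, 0.0, -0.0, 0.169]
(0, -0.22, 0.15, 45) [ 0.58237339 -0.23073881  0.15176777] [0.42, -0.161, 0.097, 0.784, 0.066, 0.16]
(0, -0.2, 0.04, 45) [ 0.57667041 -0.21156915  0.04176777] [0.424, -0.18, 0.207, 0.784, 0.066, 0.16]
```

```bash
sed -i 's/^def stand/C=C+.0035*XS[:2]-.004*YS[:2]\ndef stand/' h.py
python3 -m inch '[[[0.04,-0.016,0.008,0,0,0,1],[0.085,-0.034,0.016,0,0,0.04,1],[0.13,-0.05,0.025,0,0,0.08,1],[0.17,-0.067,0.033,0,0,0.12,1],[0.21,-0.084,0.04,0,0,0.17,1],[0.255,-0.1,0.048,0,0,0.17,1],[0.295,-0.118,0.056,0,0,0.17,1],[0.34,-0.134,0.065,0,0,0.17,1],[0.38,-0.15,0.073,0,0,0.17,1],[0.42,-0.164,0.08,0,0,0.17,1]]]' 60
python3 - <<'E'
from h import *
print(corner(), sensors.get_obs()["joint_pos"])
print(row(*pose(0,-.22,.15,45)))
E
```

```text
clock: 1.8
position: [0.5815, -0.2262, 0.1681]
ee_rot: [0.99, 0.144, 0.0, 0.0]
ft_force: [0.4, -0.2, -0.7]
grip_width: 0.003
grasp_force: 0.0
[-0.003  -0.2192  0.1511] [ 0.51737337  0.39844926 -0.28070006  1.55376515  0.11530337  1.20554976
 -1.06639342]
[0.003, 0.009, 0.016, 0.785, -0.001, -0.001]
```

```bash
python3 -m inch '[[[0.003,0,0,0.14,0,0,1],[0.003,0,0,0.28,0,0,1],[0.003,0.002,0.004,0.42,0,0,1],[0.003,0.004,0.008,0.56,0,0,1],[0.003,0.007,0.012,0.7,0,0,1],[0.003,0.009,0.016,0.785,0,0,1],[0.003,0.009,0.016,0.785,0,0,1],[0.003,0.009,0.016,0.785,0,0,1]]]'
python3 - <<'E'
from h import *
o=sensors.get_obs();print(corner(), o["joint_pos"])
im=imaging.camera("wrist"); cv2.imwrite("pics/w.png",im)
c=imaging.calibration("wrist"); M=np.array(c["tool_from_camera"]); R=Ro.from_quat(o["ee_rot"]).as_matrix(); K=np.array(c["mtx"])
for l,z in(("top_tab",.085),("mid_tab",.055),("low_tab",.049)):
  for r in spotter.look_for(l,"wrist")[:2]:
    d=R@M[:3,:3]@np.linalg.inv(K)@np.r_[r["pixel"],1]; p=np.array(o["position"])+R@M[:3,3]
    print(l,np.round(r["pixel"]),round(r["conf"],2),np.round(stand(p+d*(z-p[2])/d[2]),4))
E
```

```text
clock: 2.6
position: [0.5862, -0.2355, 0.152]
ee_rot: [0.915, 0.133, -0.055, -0.378]
ft_force: [0.5, -0.0, 0.1]
grip_width: 0.003
grasp_force: 0.0
[-0.0012 -0.2217  0.1502] [ 0.73400984  0.86985286 -0.33652348  1.07012739 -0.30858318  1.77883226
 -0.82269026]
top_tab [266. 177.] 0.8 [ 0.0198 -0.1024  0.085 ]
mid_tab [300. 166.] 0.65 [ 0.0288 -0.1205  0.055 ]
low_tab [323. 144.] 0.75 [ 0.0515 -0.1469  0.049 ]
```

View pics/w.png

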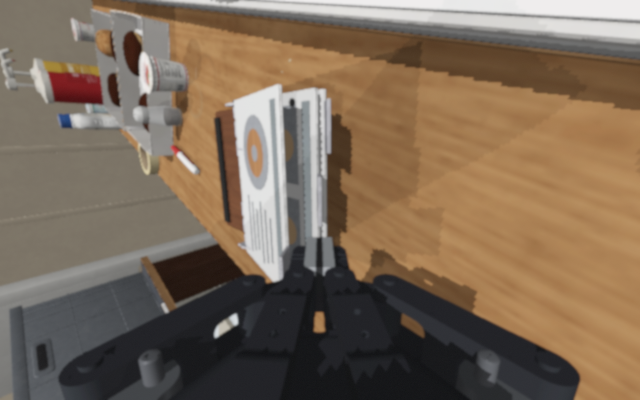

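The wrist picture shows the top panel ajar at about column 285. The fingers are shut with their tips at (320,240), hiding the middle and near tabs. I'll check the model by projecting the expected stand points into this picture.

Run:
```python
from h import *
o=sensors.get_obs(); c=imaging.calibration("wrist"); M=np.array(c["tool_from_camera"]); R=Ro.from_quat(o["ee_rot"]).as_matrix(); K=np.array(c["mtx"])
im=cv2.imread("pics/w.png")
def proj(x,y,z):
    p=np.r_[C,0]+x*XS+y*YS+z*ZZ; q=np.linalg.inv(M)@np.r_[R.T@(p-np.array(o["position"])),1]; u=K@q[:3]; return u[:2]/u[2]
def dr(pts,col):
    cv2.polylines(im,[np.int32([np.round(4*proj(*p)) for p in pts])],False,col,1,shift=2)
dr([(-.1,-.15,.044),(.1,-.15,.044)],(0,0,255))
dr([(-.023,-.151,.05),(-.023,-.17,.063),(.023,-.17,.063),(.023,-.151,.05)],(0,255,0))
dr([(.043,-.151,.044),(.043,-.17,.057),(.089,-.17,.057),(.089,-.151,.044)],(255,0,0))
dr([(-.097,0,.06),(.097,0,.06)],(255,0,255))
cv2.circle(im,tuple(np.int32(proj(*corner()))),2,(0,255,255),-1)
cv2.imwrite("pics/w2.png",cv2.resize(im[60:300,200:440],None,fx=2.5,fy=2.5,interpolation=cv2.INTER_CUBIC))
```

```text
(no output)
```

View pics/w2.png

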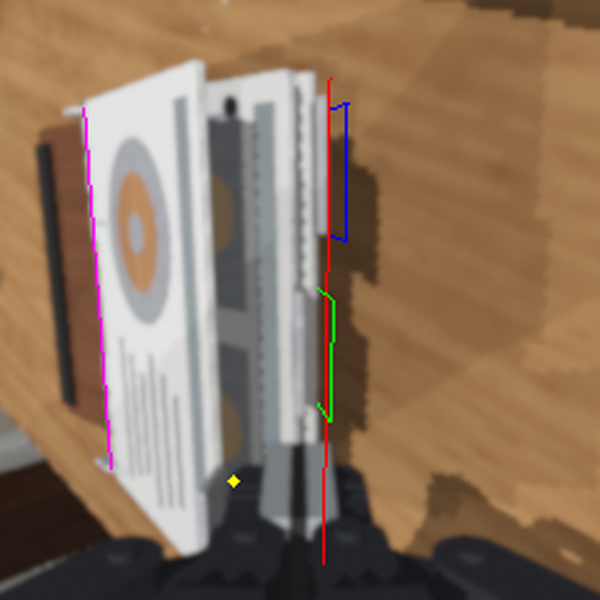

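The model matches along the spine. Across it the two cameras differ by several mm, so I'll fit both pictures together, with the panel angles free.

```bash
cat > fit.py <<'E'
from h import *
from scipy.optimize import least_squares
o=sensors.get_obs(); c=imaging.calibration("wrist"); M=np.array(c["tool_from_camera"]); R=Ro.from_quat(o["ee_rot"]).as_matrix(); K=np.array(c["mtx"])
ct=imaging.calibration("top"); Kt,Rt,tt=[np.array(ct[k]) for k in("mtx","R","t")]
def P(x,r,h,ph): # r from rod, h above rod in panel frame
    return x, -(r*np.cos(ph)-h*np.sin(ph)), .048+r*np.sin(ph)+h*np.cos(ph)
def feats(ft,fm):
    top=[((320,495),P(-.097,0,.01,0)),((218,149),P(.097,0,.01,0)),((487,55),P(.1,.15,.008,ft)),((600,415),P(-.1,.15,.008,ft)),
     ((527,77),P(.089,.17,.0085,0)),((552,157),P(.043,.17,.0085,0)),((570,190),P(.023,.17,.0145,fm)),((594,272),P(-.023,.17,.0145,fm)),((605,300),P(-.043,.17,.0205,ft)),((632,383),P(-.089,.17,.0205,ft))]
    wr=[((70,110),P(.097,0,.01,0)),((102,464),P(-.097,0,.01,0)),((204,62),P(.1,.15,.008,ft)),((292,70),P(.1,.15,.002,fm)),((315,73),P(.1,.15,-.004,0)),
     ((328,97),P(.089,.17,.0085,0)),((328,235),P(.043,.17,.0085,0)),((318,292),P(.023,.17,.0145,fm)),((318,405),P(-.023,.17,.0145,fm))]
    return top,wr
def res(v):
    cx,cy,ps,ft,fm=v[:5]; X=np.array([np.cos(ps),np.sin(ps),0]);Y=np.array([-np.sin(ps),np.cos(ps),0])
    W=lambda s:np.array([cx,cy,0])+s[0]*X+s[1]*Y+s[2]*ZZ
    top,wr=feats(ft,fm); out=[]
    for uv,s in top:
        q=Kt@(Rt@(W(s)+v[5:8])+tt); out+=list(q[:2]/q[2]-T(*uv))
    for uv,s in wr:
        q=K@(np.linalg.inv(M)@np.r_[R.T@(W(s)+v[8:11]-np.array(o["position"])),1])[:3]; out+=list((q[:2]/q[2]-[200+uv[0]/2.5,60+uv[1]/2.5])/1.5)
    return np.r_[out,v[5:]/.002]
s=least_squares(res,np.r_[C,psi,.25,.03,np.zeros(6)],loss="soft_l1")
print(np.round(s.x,4),s.cost); print(np.round(res(s.x)[:-6].reshape(-1,2),1).tolist())
print("shift in stand frame",np.r_[s.x[:2]-C,0]@XS,np.r_[s.x[:2]-C,0]@YS)
E
python3 fit.py
```

```text
[ 0.5146  0.003   0.3031  0.2234 -0.002  -0.0011 -0.0017  0.      0.0011
  0.0017  0.0015] 7.495478547594498
[[0.7, 0.1], [0.3, -0.6], [-0.6, -0.3], [0.1, 0.7], [-0.1, -0.2], [0.1, -0.1], [-0.9, -0.1], [-0.4, -0.1], [-0.3, -0.3], [-0.1, 0.4], [1.6, -0.4], [1.2, 0.3], [0.1, -0.2], [2.1, 0.3], [-1.2, -0.1], [-0.1, 0.1], [-0.2, -0.3], [-0.3, -0.2], [-0.3, 1.9]]
shift in stand frame -0.0018433996791917993 0.005062776796976904
```

```bash
sed -i 's/^C=C+.*/C=np.array([.5146,.003]); psi=.303/; s/^XS=/XS=/' h.py; sed -i '/^XS=/d' h.py; sed -i 's/^C=np.array.*/&\nXS=np.array([np.cos(psi),np.sin(psi),0]); YS=np.array([-np.sin(psi),np.cos(psi),0]); ZZ=np.array([0,0,1.])/' h.py
python3 - <<'E'
from h import *
print(corner())
for w in [(0,-.205,.1,45),(0,-.205,.034,45),(0,-.161,.034,45),(0,-.161,.056,45)]: print(w,row(*pose(*w)))
E
```

```text
[-0.0019 -0.2262  0.1524]
(0, -0.205, 0.1, 45) [0.002, 0.022, 0.052, 0.004, -0.011, -0.008]
(0, -0.205, 0.034, 45) [0.002, 0.068, 0.099, 0.004, -0.011, -0.008]
(0, -0.161, 0.034, 45) [0.001, 0.037, 0.13, 0.004, -0.011, -0.008]
(0, -0.161, 0.056, 45) [0.001, 0.022, 0.114, 0.004, -0.011, -0.008]
```

```bash
python3 -m inch '[[[0.002,0.011,0.026,0,-0.01,-0.008,1],[0.002,0.022,0.052,0,-0.01,-0.008,1],[0.002,0.045,0.075,0,-0.01,-0.008,1],[0.002,0.068,0.099,0,-0.01,-0.008,1],[0.002,0.058,0.109,0,-0.01,-0.008,1],[0.001,0.048,0.119,0,-0.01,-0.008,1],[0.001,0.037,0.13,0,-0.01,-0.008,1],[0.001,0.037,0.13,0,-0.01,-0.008,1],[0.001,0.037,0.13,0,-0.01,-0.008,1]]]'
python3 - <<'E'
from h import *
print(corner())
im=imaging.camera("wrist"); t=imaging.camera("top")
a=cv2.resize(im[60:300,200:440],(560,560),interpolation=cv2.INTER_CUBIC)
cv2.imwrite("pics/w3.png",a)
E
```

```text
clock: 3.7
position: [0.5687, -0.1726, 0.0352]
ee_rot: [0.914, 0.139, -0.058, -0.377]
ft_force: [0.1, -0.5, -0.3]
grip_width: -0.001
grasp_force: 0.0
[-0.0007 -0.1615  0.0334]
```

View pics/w3.png

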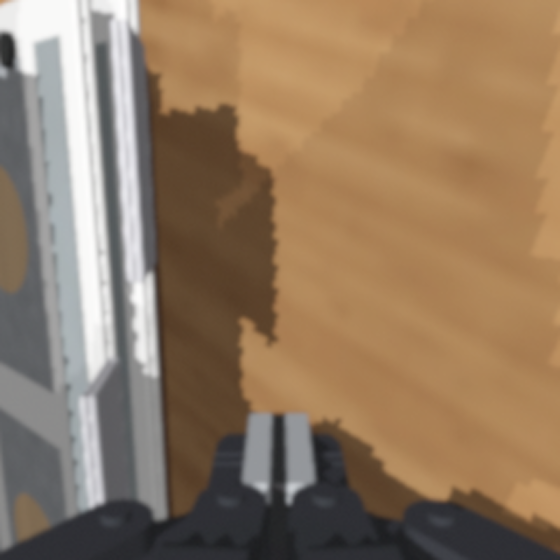

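The picture shows the tips standing below and outside the lip, which is at about columns 85–160. The fingers taper at the tip, with the grey part only about 15 mm thick, so I use a half thickness of 7.5 mm.

```bash
sed -i 's/h=.0145/h=.0075/g' h.py
python3 - <<'E'
from h import *
print(corner())
for w in [(0,-.160,.034,45),(0,-.160,.05,45),(0,-.160,.07,45),(0,-.157,.09,45),(0,-.150,.105,45)]: print(w,row(*pose(*w)))
E
```

```text
[-0.0011 -0.1672  0.0279]
(0, -0.16, 0.034, 45) [0.001, -0.009, 0.001, 0.002, -0.001, -0.003]
(0, -0.16, 0.05, 45) [0.001, -0.021, -0.011, 0.002, -0.001, -0.003]
(0, -0.16, 0.07, 45) [0.001, -0.035, -0.025, 0.002, -0.001, -0.003]
(0, -0.157, 0.09, 45) [0.001, -0.051, -0.037, 0.002, -0.001, -0.003]
(0, -0.15, 0.105, 45) [0.001, -0.067, -0.043, 0.002, -0.001, -0.003]
```

```bash
python3 -m inch '[[[0,-0.009,0.001,0,0,0,1],[0,-0.015,-0.005,0,0,0,1],[0,-0.021,-0.011,0,0,0,1],[0,-0.025,-0.015,0,0,0,1],[0,-0.030,-0.020,0,0,0,1],[0,-0.035,-0.025,0,0,0,1],[0,-0.035,-0.025,0,0,0,1]]]'
python3 - <<'E'
from h import *
print(corner())
im=imaging.camera("wrist")
a=cv2.resize(im[40:320,120:440],(640,560),interpolation=cv2.INTER_CUBIC)
cv2.imwrite("pics/w4.png",a)
E
```

```text
clock: 4.5
position: [0.5667, -0.1659, 0.0778]
ee_rot: [0.914, 0.138, -0.057, -0.378]
ft_force: [0.2, -0.5, -0.0]
grip_width: 0.002
grasp_force: 0.0
[-0.0006 -0.1594  0.0711]
```

View pics/w4.png

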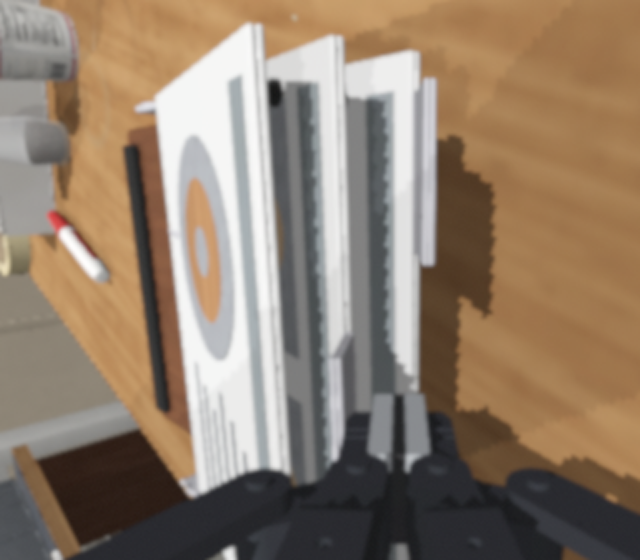

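The picture shows the middle panel (edge at about column 345) and the top panel both raised. The bottom panel (edge at about column 415) still lies flat. I continue along the arc.

Run:
```python
from h import *
for p in (20,26,32,38,44,50,56,62,69,76,83,90):
    f=np.radians(p); r=.142; k=.0057
    y,z=(-(.15*np.cos(f)-k),.048+.15*np.sin(f)-k) if p<45 else (-r*np.cos(f),.048+r*np.sin(f))
    print(p,np.round([y,z],3),row(*pose(0,y,z,45)))
```

```text
20 [-0.135  0.094] [0.001, -0.033, 0.001, 0.001, -0.001, -0.002]
26 [-0.129  0.108] [0.001, -0.048, -0.005, 0.001, -0.001, -0.002]
32 [-0.122  0.122] [0.001, -0.063, -0.01, 0.001, -0.001, -0.002]
38 [-0.113  0.135] [0.001, -0.078, -0.012, 0.001, -0.001, -0.002]
44 [-0.102  0.146] [0.001, -0.094, -0.014, 0.001, -0.001, -0.002]
50 [-0.091  0.157] [0.001, -0.109, -0.013, 0.001, -0.001, -0.002]
56 [-0.079  0.166] [0.001, -0.124, -0.011, 0.001, -0.001, -0.002]
62 [-0.067  0.173] [0.001, -0.138, -0.007, 0.001, -0.001, -0.002]
69 [-0.051  0.181] [0.0, -0.154, -0.001, 0.001, -0.001, -0.002]
76 [-0.034  0.186] [0.0, -0.17, 0.007, 0.001, -0.001, -0.002]
83 [-0.017  0.189] [0.0, -0.184, 0.016, 0.001, -0.001, -0.002]
90 [-0.    0.19] [0.0, -0.197, 0.028, 0.001, -0.001, -0.002]
```

```bash
python3 -m inch '[[[0,-0.011,0,0,0,0,1],[0,-0.022,0,0,0,0,1],[0,-0.033,0.001,0,0,0,1],[0,-0.048,-0.005,0,0,0,1],[0,-0.063,-0.01,0,0,0,1],[0,-0.078,-0.012,0,0,0,1],[0,-0.094,-0.014,0,0,0,1],[0,-0.109,-0.013,0,0,0,1],[0,-0.124,-0.011,0,0,0,1]]]'
python3 - <<'E'
from h import *
print(corner()); a=imaging.camera("scene");t=imaging.camera("top")
cv2.imwrite("pics/s2.png",np.hstack([cv2.resize(a[100:280,240:440],(400,360)),cv2.resize(t[130:265,270:420],(400,360))]))
for p in (62,69,76,83,90,97,104,111,118,125):
    f=np.radians(p); r=.142
    print(p,row(*pose(0,-r*np.cos(f),.048+r*np.sin(f),45)))
E
```

```text
clock: 5.45
position: [0.5423, -0.0881, 0.1729]
ee_rot: [0.914, 0.138, -0.058, -0.378]
ft_force: [1.0, -1.2, -2.7]
grip_width: -0.001
grasp_force: 0.9
[-0.0007 -0.0779  0.1661]
62 [0.0, -0.012, 0.003, 0.0, -0.0, 0.001]
69 [0.0, -0.028, 0.009, 0.0, -0.0, 0.001]
76 [0.0, -0.043, 0.017, 0.0, -0.0, 0.001]
83 [0.0, -0.057, 0.027, 0.0, -0.0, 0.001]
90 [0.0, -0.07, 0.038, 0.0, -0.0, 0.001]
97 [0.0, -0.082, 0.051, 0.0, -0.0, 0.001]
104 [0.0, -0.092, 0.065, 0.0, -0.0, 0.001]
111 [0.0, -0.1, 0.081, 0.0, -0.0, 0.001]
118 [0.0, -0.106, 0.097, 0.0, -0.0, 0.001]
125 [0.0, -0.11, 0.114, 0.0, -0.0, 0.001]
```

View pics/s2.png

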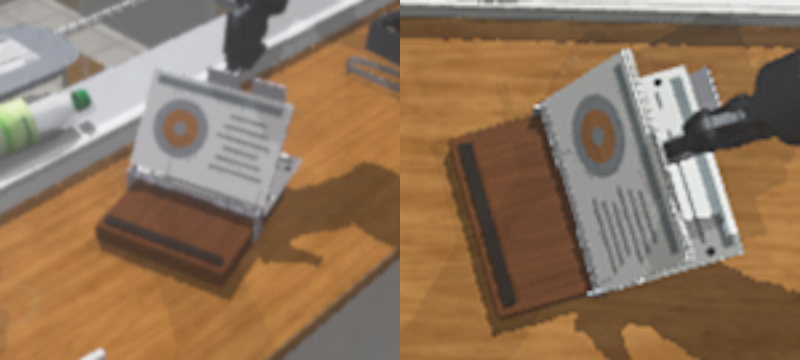

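Both upper panels now stand at about 55°, pushed from behind. The bottom panel lies flat on the right, and I see no sign that the stand has moved. Pushing on over the spine.

```bash
python3 -m inch '[[[0,-0.012,0.003,0,0,0,1],[0,-0.028,0.009,0,0,0,1],[0,-0.043,0.017,0,0,0,1],[0,-0.057,0.027,0,0,0,1],[0,-0.070,0.038,0,0,0,1],[0,-0.082,0.051,0,0,0,1],[0,-0.092,0.065,0,0,0,1],[0,-0.1,0.081,0,0,0,1],[0,-0.106,0.097,0,0,0,1],[0,-0.11,0.114,0,0,0,1]]]'
python3 - <<'E'
from h import *
print(corner())
for p in (130,136,142,148,154,160,166,172):
    f=np.radians(p); r=.136
    th=45-min(35,(p-124)*.9)
    print(p,th,row(*pose(0,-r*np.cos(f),.048+r*np.sin(f)+.002,th)))
E
```

```text
clock: 6.55
position: [0.4951, 0.0641, 0.1694]
ee_rot: [0.913, 0.139, -0.058, -0.378]
ft_force: [0.3, -0.6, 0.6]
grip_width: -0.003
grasp_force: 0.6
[-0.0003  0.0815  0.1627]
130 39.6 [0.0, 0.0, 0.01, -0.094, -0.0, -0.002]
136 34.2 [0.0, -0.002, 0.023, -0.188, -0.0, -0.002]
142 28.8 [0.0, -0.003, 0.037, -0.283, -0.0, -0.002]
148 23.4 [0.0, -0.002, 0.051, -0.377, -0.0, -0.002]
154 18.0 [0.0, 0.0, 0.065, -0.471, -0.0, -0.002]
160 12.600000000000001 [0.0, 0.004, 0.078, -0.565, 0.0, -0.002]
166 10 [0.0, 0.01, 0.091, -0.611, 0.0, -0.002]
172 10 [0.0, 0.018, 0.103, -0.611, 0.0, -0.002]
```

```bash
python3 -m inch '[[[0,0,0.01,-0.094,0,0,1],[0,-0.002,0.023,-0.188,0,0,1],[0,-0.003,0.037,-0.283,0,0,1],[0,-0.002,0.051,-0.377,0,0,1],[0,0,0.065,-0.471,0,0,1],[0,0.004,0.078,-0.565,0,0,1],[0,0.01,0.091,-0.611,0,0,1],[0,0.018,0.103,-0.611,0,0,1],[0,0.018,0.103,-0.611,0,0,1]]]'
python3 - <<'E'
from h import *
print(corner())
for z in (.06,.055,.05,.045): print(z,row(*pose(0,.132,z,0)))
E
```

```text
clock: 7.45
position: [0.4755, 0.1211, 0.0822]
ee_rot: [0.985, 0.15, -0.015, -0.086]
ft_force: [-0.8, 0.2, -0.6]
grip_width: 0.001
grasp_force: 0.0
[-0.0021  0.1347  0.0668]
0.06 [0.002, 0.001, 0.005, -0.175, 0.004, 0.0]
0.055 [0.002, 0.002, 0.01, -0.175, 0.004, 0.0]
0.05 [0.002, 0.002, 0.015, -0.175, 0.004, 0.0]
0.045 [0.002, 0.003, 0.02, -0.175, 0.004, 0.0]
```

```bash
python3 -m inch '[[[0,0.001,0,-0.1,0,0,1],[0,0.002,0.003,-0.175,0,0,1],[0,0.002,0.007,-0.175,0,0,1],[0,0.002,0.010,-0.175,0,0,1],[0,0.002,0.013,-0.175,0,0,1],[0,0.002,0.015,-0.175,0,0,1],[0,0.002,0.015,-0.175,0,0,1]]]'
python3 - <<'E'
from h import *
print(corner(),sensors.get_obs()["ft_force"])
E
```

```text
clock: 8.15
position: [0.4776, 0.1193, 0.068]
ee_rot: [0.989, 0.149, -0.001, 0.0]
ft_force: [-0.6, 0.4, -0.7]
grip_width: 0.0
grasp_force: 0.0
[-0.0006  0.1295  0.051 ] [-0.56098195  0.42117274 -0.6831104 ]
```

```bash
python3 -m inch '[[[0,0,0.001,0,0,0,1],[0,0,0.002,0,0,0,1],[0,0,0.003,0,0,0,1],[0,0,0.003,0,0,0,1]]]'
python3 - <<'E'
from h import *
print(corner(),sensors.get_obs()["ft_force"])
E
```

```text
clock: 8.55
position: [0.4779, 0.1197, 0.0668]
ee_rot: [0.989, 0.149, -0.001, 0.001]
ft_force: [-8.6, -2.9, 19.4]
grip_width: -0.001
grasp_force: 10.2
[-0.0002  0.1298  0.0498] [-8.56466054 -2.86351909 19.36693475]
```

It is pressed flat: contact is firm, with the tip at 49.8 mm against an expected 50 mm. Retreat straight up and look.

```bash
python3 -m inch '[[[0,0,-0.003,0,0,0,1],[0,0,-0.02,0,0,0,1],[0,0,-0.05,0,0,0,1],[0,0.03,-0.09,0,0,0,1],[0,0.07,-0.13,0,0,0,1],[0,0.12,-0.16,0,0,0,1],[0,0.17,-0.18,0,0,0,1],[0,0.22,-0.18,0,0,0,1],[0,0.27,-0.18,0,0,0,1],[0,0.3,-0.18,0,0,0,1]]]'
python3 - <<'E'
from h import *
a=imaging.camera("scene");t=imaging.camera("top")
cv2.imwrite("pics/s3.png",np.hstack([cv2.resize(a[130:310,180:400],(390,360)),cv2.resize(t[140:260,260:420],(400,360),interpolation=cv2.INTER_CUBIC)]))
print(sensors.get_obs()["position"])
for l,z in [("tub",.05),("salt",.07),("marker",.01)]:
  for c in("top","scene"):
    for r in spotter.look_for(l,c)[:1]: print(l,c,np.round(r["pixel"]))
E
```

```text
clock: 9.55
position: [0.5671, -0.1688, 0.2462]
ee_rot: [0.989, 0.149, -0.0, 0.001]
ft_force: [0.9, -0.1, -0.2]
grip_width: -0.001
grasp_force: 0.0
[ 0.56638107 -0.17425369  0.24483695]
tub top [210. 167.]
tub scene [211. 239.]
salt top [199. 205.]
salt scene [228. 270.]
marker top [218. 235.]
marker scene [265. 295.]
```

View pics/s3.png

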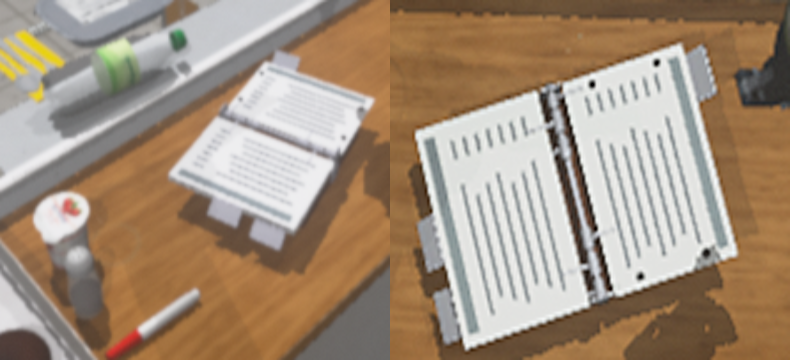

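The two panels lie flat on the left, with their tabs at the left edge. The bottom panel lies flat on the right, and the bystanders have not moved. Handing in.

```bash
python3 -c "
from workcell import order
print(order.hand_in())"
```

```text
the job is handed in; nothing more can be done
None
```

The flip menu is open at its last page: the top and middle panels lie flat on the left and the bottom panel is still down on the right. In the last pictures the tub, salt shaker and marker were where they started; the job was handed in at about 10 s on the robot's clock, and no verdict came back.

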